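# Fit the pedestal plate that matches the tilt table's dowel pins

### The arm

A 6-joint arm with a two-finger parallel gripper is mounted at the origin on a cart in front of the work surface, level with it; the furniture and walls round the work are solid. World frame = base frame: x ahead of the robot, y to its left, z up, the work surface at z = 0. Lengths are in m, angles in rad, forces in N, time in s.
With the tool pointing down it reaches from about 0.325 to 0.925 m from the base axis. Payload 3.1 kg.
Tool frame: the origin (TCP) lies at the very end of the fingers, on their centre line; the grasp point (between the pads) lies 19 mm behind it (ctrl.hold_point_z is the distance from the TCP to the grasp point, in m); z points along the fingers, y is the line along which they close (so a half turn about z gives the same grasp; the last joint's range is limited). The gripper opens to 85 mm and grips with 20 to 120 N. Pads are 22 mm wide; open, the fingers measure 114 mm over their backs; the gripper's body (76 mm by 85 mm) begins 54 mm behind the grasp point. The pads swing forward as they close: fully open they stand 13 mm farther back than shut.
Start: joints at [1.136, 0.217, 1.613, -0, 1.311, -0.112], TCP at [0.198, 0.593, 0.231] pointing down, gripper open.
Joint ranges: [-2.75, 2.75], [-0.78, 2.1], [0.31, 2.55], [-1.13, 4.27], [0.13, 2.63], [-2.58, 2.58]. Speed limits (rad/s): [2.79, 2.79, 3.14, 3.14, 3.14, 3.14].

### API

Orientations are given as a rotation vector (axis times angle).
In Python, from workcell import ctrl gives the robot as it stands. Calls block until the motion is done:
- ctrl.move_to(position, orientation): joint-space move of the TCP to a pose.
- ctrl.move_linear(position, v=0.15, ori=None): straight line of the TCP; ori=None keeps the orientation; v is the mean speed in m/s.
- ctrl.movej(angles): joint-space move.
- ctrl.gripper_to(opening, squeeze=None): finger opening in m; squeeze is the grip in N (None keeps the last); returns when the fingers have stopped.
- ctrl.wait(seconds).
- ctrl.solve_ik(position, orientation): joint angles nearest the present ones, or None.
- ctrl.grab_frame(name): name is "side" or "top"; returns a dict with "image" (400x640x3 uint8, red, green, blue), "range_z" (400x640 float32, m along the optical axis (not along the pixel's ray), 0 where there is no reading), "camera_matrix" (3x3 intrinsics, pixels), "k1" (the pictures are not rectified: a ray, as slopes to the right and down, at radius r is drawn at 1 + k1 r^2 times it, then the intrinsics apply), "R" (3x3) and "t" (3): a world point X has camera coordinates R X + t. Camera axes: x right, y down, z forward; pixel columns grow to the right and rows downward; lengths in m; the calibration is good to about 2 mm. A picture is of the moment at which its call begins.
A pose or a line that the arm cannot do raises ctrl.IKError and nothing moves.
- ctrl.job_done(): hands the job in; it is judged then, once.
Readings, each from a call of its own:
- ctrl.get_clock(): time.
- ctrl.get_joint_pos(): joint angles.
- ctrl.get_joint_velocities(): joint speeds.
- ctrl.get_effort(): joint torques, N m.
- ctrl.get_eef_pos(): TCP position.
- ctrl.get_tcp_rot(): TCP orientation.
- ctrl.get_force(): force on the tool from outside, world axes, zero at the start.
- ctrl.get_moment(): the same for the moment, N m.
- ctrl.get_gripper_width(): finger opening in m.
- ctrl.get_grasp_force(): force on a finger pad.
Only numpy, scipy, OpenCV 4.12 (cv2) and the standard library are available. Lean on these libraries where they do the work, as an engineer would, in place of code of your own. Each camera call takes 0.05 s, during which the arm holds its last target. There are 200 camera calls.

### The job

Mount on the tilted table the pedestal plate whose two holes drop over the table's two dowel pins, so that it sits fully home, flat on the table over both pins. Try the plates if you cannot tell which one fits, but do not force one that will not drop; leave the plate that is not used lying flat in the black tray.

Things in the scene. Friction and masses are not known exactly. Their poses are not given: they have to be found in the camera images.
- tilt_table: aluminium table face, 64 mm (x, up the slope) by 96 mm (y, level), fixed on a steel base and leaning 30 degrees towards the robot's side. Origin: centre of the flat face, 60 mm above the bench; z is the face's outward normal, y runs along the row of its two dowel pins. Nothing but the pins stands on the face
- pin_a (a point): foot of the first dowel pin, on the face at the table's y = -26 mm, x = 0. Both pins are fixed, 8 mm thick, stand 10 mm out of the face along its normal and taper to 4 mm over the last 3.5 mm
- pin_b (a point): foot of the second dowel pin, on the face at the table's x = 0 and y = +20 or +32 mm, so 46 or 58 mm from the first; it differs from start to start (a flush plug fills the other position). A fitting plate sits with its middle half-way between the pins; the other plate stays up on the pin tips, 9 to 10 mm off the face
- plate_tray: black open tray fixed on the bench, 168 mm (x) by 106 mm (y), 13 mm high, walls and floor 4 mm; one dividing wall of rim height at x = 0 leaves two bays, centred at x = -41 and +41 mm, each 78 by 98 mm inside. One plate lies flat in each, long side along the tray's y. Origin: centre of its underside
- plate_a_centre (a point): one of two loose steel plates, 120 g, base 42 (x) by 80 (y) by 6 mm, with a pedestal in its middle, 16 (x) by 24 (y) mm, top 30 mm above the underside: grip its 16 mm width (a foot step 22 x 29 mm ends 8.5 mm up). Two 9.6 mm through holes lie on the y axis, equally far from the middle. Point: on the centre line, 15 mm above the underside; z up out of the plate
- plate_b_centre (a point): the other plate, the same in every way except its hole spacing: one plate has its two holes 46 mm apart, the other 58 mm. Which is which is not stated: look, or try it on the pins. Either plate may be put on turned half round. Point and axes as for the first plate

How it is judged:
By the outcome, as a careful person would: the job done as asked, in the order asked, and still so for the second after the job is handed in, with the robot touching nothing.
It also fails if it takes over 51 s, if anything falls off the work surface, if the arm or the gripper's body presses on something with over 40 N, if the wrist force passes 120 N, or if a joint passes its speed limit or range.

## Working session

There is one attempt and no reset: what is moved stays moved. The work goes in short steps, each a Python script; the robot and the scene stay as the last script left them, time stands still between calls to the robot, and variables do not carry over. Pictures are saved under pics/ and viewed, at most 10 in all, crops included, and the job is handed in when it is done.

```bash
mkdir -p pics; ls; cat > h.py <<'E'
import numpy as np, cv2
from workcell import ctrl
def grab(n):
    f=ctrl.grab_frame(n); np.savez(f'{n}.npz',**{k:np.array(v) for k,v in f.items()}); return f
def rays(f,uv):
    uv=np.atleast_2d(np.array(uv,float)); K=f['camera_matrix']
    d=np.array([(uv[:,0]-K[0,2])/K[0,0],(uv[:,1]-K[1,2])/K[1,1]]).T
    s=d.copy()
    for _ in range(20): s=d/(1+float(f['k1'])*(s**2).sum(1,keepdims=True))
    return np.c_[s,np.ones(len(s))]
def onplane(f,uv,p0,n=(0,0,1)):
    R,t=f['R'],f['t']; c=-R.T@t; d=rays(f,uv)@R; n=np.array(n,float)
    return c+d*(((np.array(p0)-c)@n)/(d@n))[:,None]
def depthpts(f,uv):
    uv=np.atleast_2d(uv); z=f['range_z'][uv[:,1].astype(int),uv[:,0].astype(int)]
    return (rays(f,uv)*z[:,None]-f['t'])@f['R']
def proj(f,X):
    c=np.atleast_2d(X)@f['R'].T+f['t']; s=c[:,:2]/c[:,2:]; s=s*(1+float(f['k1'])*(s**2).sum(1,keepdims=True))
    K=f['camera_matrix']; return s*[K[0,0],K[1,1]]+[K[0,2],K[1,2]]
E
python3 - <<'E'
from h import *
for n in('top','side'):
    f=grab(n); cv2.imwrite(f'pics/{n}0.png',f['image'][:,:,::-1]); print(n,f['camera_matrix'],f['k1'],-f['R'].T@f['t'],f['R'])
print(ctrl.get_clock(), ctrl.hold_point_z, ctrl.get_tcp_rot())
E
```

```text
pics
top [[420.13328919   0.         320.37012041]
 [  0.         420.13328919 198.43843043]
 [  0.           0.           1.        ]] -0.021926424330845972 [ 0.36807899 -0.03396784  0.90410366] [[-1.70431621e-03 -9.99897817e-01  1.41933290e-02]
 [-9.91942983e-01 -1.07509384e-04 -1.26685072e-01]
 [ 1.26673653e-01 -1.42948845e-02 -9.91841440e-01]]
side [[485.67355615   0.         314.04184193]
 [  0.         485.67355615 199.54993931]
 [  0.           0.           1.        ]] -0.13893829433713703 [0.44355423 0.66762237 0.55415162] [[-0.99773984 -0.0637709   0.0211774 ]
 [-0.05388889  0.57111875 -0.81909668]
 [ 0.04013972 -0.81838661 -0.57326447]]
0.1 0.0187 [-0.50479468 -3.10014488  0.00337664]
```

View pics/top0.png

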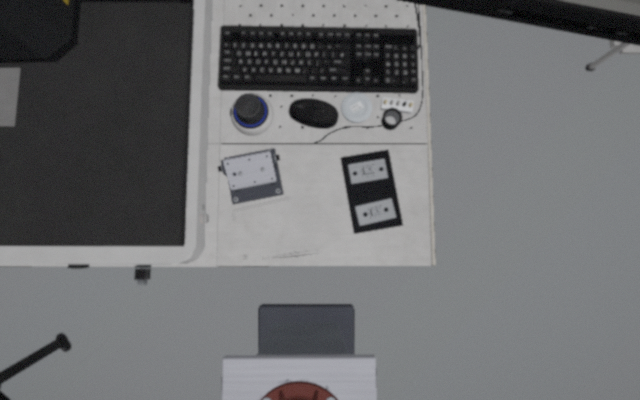

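View pics/side0.png

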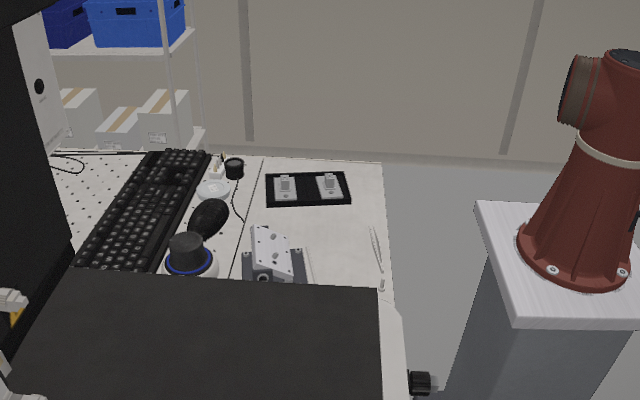

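The top view shows the tilt table at about (252,175) and the tray at (371,191), with plates at (369,171) and (376,211). In the side view they are at (272,255), (308,188), (286,187) and (329,186). I'll enlarge these regions.

```bash
python3 - <<'E'
from h import *
f=np.load('top.npz');g=np.load('side.npz')
a=cv2.resize(f['image'][140:215,210:295],None,fx=6,fy=6,interpolation=cv2.INTER_CUBIC)
b=cv2.resize(f['image'][145:240,335:408],None,fx=4.73,fy=4.73,interpolation=cv2.INTER_CUBIC)[:450]
b=cv2.resize(f['image'][145:237,338:405],(328,450),interpolation=cv2.INTER_CUBIC)
print(f['image'].shape)
cv2.imwrite('pics/topz.png',np.hstack([a[:, :470],b[:, :328]])[:,:,::-1])
c=cv2.resize(g['image'][165:212,260:355],None,fx=6,fy=6,interpolation=cv2.INTER_CUBIC)
d=cv2.resize(g['image'][215:285,235:330],None,fx=4.2,fy=4.2,interpolation=cv2.INTER_CUBIC)
o=np.zeros((282+294,570,3),np.uint8); o[:282,:570]=c; o[282:282+d.shape[0],:d.shape[1]]=d[:, :570]
cv2.imwrite('pics/sidez.png',o[:,:,::-1])
# depth points near table face
for uv in ([235,165],[262,160],[250,180],[235,180],[270,180]): print(uv,depthpts(f,[uv]))
for uv in ([262,240],[275,250],[270,260]): print(uv,depthpts(g,[uv]))
print(onplane(f,[[368,171],[376,211],[371,191],[252,170]],[0,0,.01]))
E
```

```text
(400, 640, 3)
[235, 165] [[0.54276063 0.12634572 0.06937351]]
[262, 160] [[0.55263747 0.07175385 0.07148947]]
[250, 180] [[0.5148388  0.09796835 0.05321329]]
[235, 180] [[0.51476799 0.12861551 0.05355585]]
[270, 180] [[0.51598122 0.05770244 0.04670073]]
[262, 240] [[0.55114355 0.09223053 0.06908681]]
[275, 250] [[0.52991316 0.1012166  0.05801697]]
[270, 260] [[0.53356597 0.13035421 0.06311287]]
[[ 0.54225271 -0.15023156  0.01      ]
 [ 0.45515252 -0.16600107  0.01      ]
 [ 0.49844139 -0.1559971   0.01      ]
 [ 0.54420207  0.10078767  0.01      ]]
```

View pics/topz.png

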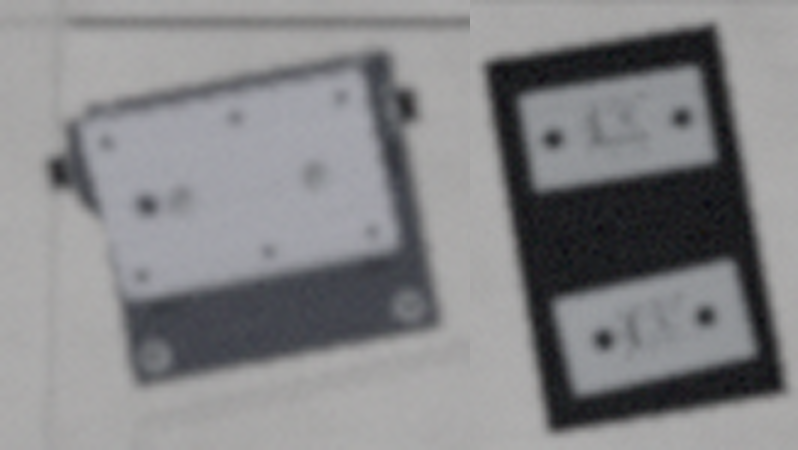

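View pics/sidez.png

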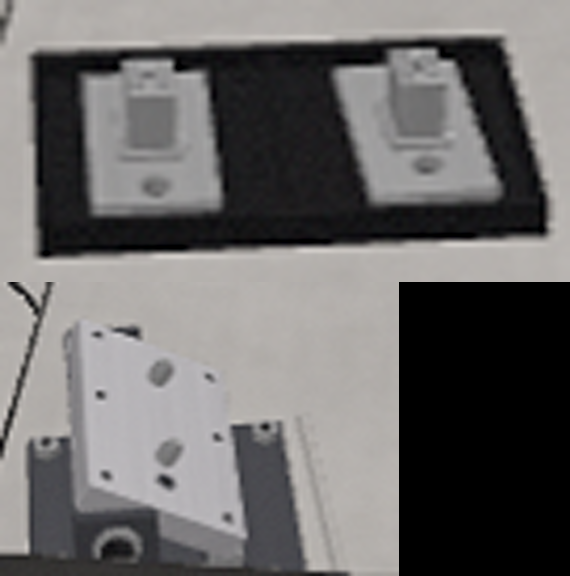

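Pins in the top crop are at (180,200) and (315,175), with the plug at (148,205). That is about 22.9 px, or 46 mm at that height. The near plate has holes 21.5 px apart against 26.2 px for the far one, so the near plate is the 46 mm one. The side view agrees: the plug (165,481) lies outside the lower pin (168,452). Next I'll measure the poses.

```bash
cat > meas.py <<'E'
from h import *
def rect_yaw(P):
    (c,wh,a)=cv2.minAreaRect(P.astype(np.float32)); return np.array(c),wh,a
def plates(f):
    """bright plates inside the dark tray, seen on plane z=10mm"""
    g=cv2.cvtColor(f['image'],cv2.COLOR_RGB2GRAY); out=[]
    m=np.zeros_like(g); m[145:240,335:410]=g[145:240,335:410]>110
    n,l,s,c=cv2.connectedComponentsWithStats(cv2.morphologyEx(m,cv2.MORPH_CLOSE,np.ones((5,5))))
    tray=cv2.convexHull(np.argwhere((g<60)&(np.add.outer(np.zeros(400),np.arange(640))>335)&(np.add.outer(np.zeros(400),np.arange(640))<410)&(np.add.outer(np.arange(400),np.zeros(640))>145)&(np.add.outer(np.arange(400),np.zeros(640))<240))[:,::-1].astype(np.int32))
    for i in range(1,n):
        if not 300<s[i,4]<1500 or cv2.pointPolygonTest(tray,tuple(map(float,c[i])),False)<0: continue
        cs,_=cv2.findContours((l==i).astype(np.uint8),cv2.RETR_EXTERNAL,cv2.CHAIN_APPROX_NONE)
        P=onplane(f,cs[0][:,0],[0,0,.01]); ce,wh,a=rect_yaw(P[:,:2]*1000)
        k=cv2.erode((l==i).astype(np.uint8),np.ones((3,3)),iterations=2)
        h=holes(f,g,k)
        out.append((ce,wh,a,h))
    return out
def holes(f,g,k,th=22):
    bg=cv2.medianBlur(g,15).astype(int); d=np.where(k>0,bg-g,0)
    n,l,s,c=cv2.connectedComponentsWithStats((d>th).astype(np.uint8)); r=[]
    for i in range(1,n):
        ys,xs=np.nonzero(cv2.dilate((l==i).astype(np.uint8),np.ones((3,3)))); w=np.clip(d[ys,xs],0,None)
        r.append((w.sum(),(xs*w).sum()/w.sum(),(ys*w).sum()/w.sum()))
    return sorted(r)[::-1][:6]
if __name__=='__main__':
    np.set_printoptions(precision=2,suppress=True)
    f=np.load('top.npz'); f={k:f[k] for k in f.files}
    for ce,wh,a,h in plates(f):
        print('plate',ce,wh,a); 
        for q in h: print('   ',np.round(q,1),onplane(f,[q[1:]],[0,0,.01])*1000)
    # table: depth plane
    v,u=np.mgrid[145:200,218:290]; uv=np.c_[u.ravel(),v.ravel()]
    P=depthpts(f,uv); m=(P[:,2]>.045)&(P[:,2]<.08)
    for _ in range(5):
        A=np.c_[P[m][:,:2],np.ones(m.sum())]; k=np.linalg.lstsq(A,P[m][:,2],rcond=None)[0]
        e=P[:,2]-np.c_[P[:,:2],np.ones(len(P))]@k; m=(abs(e)<.004)&(P[:,2]>.035)
    n=np.r_[-k[:2],1]; n/=np.linalg.norm(n); print('plane',n,'tilt',np.degrees(np.arccos(n[2])),'res',e[m].std(),m.sum())
    g=cv2.cvtColor(f['image'],cv2.COLOR_RGB2GRAY)
    k=np.zeros_like(g); k[150:192,222:278]=1
    for q in holes(f,g,k,8): print(np.round(q,1))
    q=P[m]; print('z range',np.percentile(q[:,2],[1,50,99]), q.mean(0))
    print(g[140:205,225:285:12].T)
E
python3 meas.py
```

```text
plate [ 542.68 -149.32] (42.325157165527344, 79.79684448242188) 9.704015731811523
    [941.  354.6 172.9] [[ 537.94 -121.14   10.  ]]
    [939.  380.6 168.7] [[ 547.42 -177.71   10.  ]]
    [374.  363.3 171.7] [[ 540.62 -140.     10.  ]]
plate [ 454.05 -164.18] (41.91476821899414, 79.6332778930664) 12.86996841430664
    [1189.  365.  214.] [[ 448.82 -142.2    10.  ]]
    [1139.   385.7  209.3] [[ 458.89 -186.84   10.  ]]
    [355.  370.7 212.5] [[ 451.94 -154.49   10.  ]]
plane [-0.48 -0.1   0.87] tilt 29.540213161338595 res 0.0015721135235356662 1424
[18311.    256.7   161.3]
[1566.   232.6  188.6]
[1360.   236.2  173.4]
[486.  261.8 168.7]
[209.  248.8 159.2]
[157.  254.3 181.3]
z range [0.04 0.06 0.08] [0.53 0.1  0.06]
[[165 165 151 127 140 161 171 174 172 172 172 171 170 171 170 170 160 132
  113 122 144 156 159 158 158 155 153 149 142 129 116 110 103  91 100 129
  154 167 168 170 170 171 173 172 171 172 170 173 170 172 170 170 170 170
  168 167 167 167 166 168 169 168 169 169 170]
 [168 165 150 127 138 160 166 170 168 170 169 169 168 165 151 120 103 126
  151 161 163 161 162 162
[... 277 characters left out ...]
 164 163 162 164 163 163 163 161 165 163
  162 162 163 164 161 162 161 160 158 150 129  98  78  70  70  67  69  70
   75  71  71  69  69  72  97 134 160 167 167]
 [166 164 149 127 137 156 164 167 165 154 131 109 116 137 156 162 165 164
  163 162 164 162 166 165 163 164 156 144 134 133 139 151 161 164 164 162
  163 161 163 164 160 161 156 147 120  86  69  67  74  69  66  71  73  68
   67  70  69  81 112 152 167 170 169 161 163]
 [167 165 152 125 135 156 163 153 122  87  70  66  73  73  84  85  77  77
   81  77  81  81  85 100 111 113 118 130 143 147 149 151 157 160 160 161
  162 155 151 152 151 134 102  68  59  66  69  68  67  68  74  68  71  71
   75  86 127 159 168 165 160 163 163 166 169]]
```

```bash
cat > tab.py <<'E'
from meas import *
np.set_printoptions(precision=2,suppress=True)
L=lambda n:(lambda f:{k:f[k] for k in f.files})(np.load(n+'.npz'))
f=L('top');g=cv2.GaussianBlur(cv2.cvtColor(f['image'],cv2.COLOR_RGB2GRAY),(0,0),.7).astype(float)
up=[];lo=[]
for u in range(230,266):
    c=g[:,u]; dn=-np.diff(c)   # bottom edge: bright->dark, strongest fall in rows 178..194
    v=178+np.argmax(dn[178:196]); w=np.clip(dn[v-2:v+3],0,None); lo.append((u,(w*(np.arange(v-2,v+3)+.5)).sum()/w.sum()))
    v=148+np.argmax(-dn[148:166]); w=np.clip(-dn[v-2:v+3],0,None); up.append((u,(w*(np.arange(v-2,v+3)+.5)).sum()/w.sum()))
fit=lambda q:cv2.fitLine(np.array(q,np.float32),cv2.DIST_HUBER,0,.01,.01).ravel()
for nm,q,x in(('lo',lo,-.032),('up',up,.032)):
    vx,vy,x0,y0=fit(q); z=.06+x*.5
    P=onplane(f,[[235,y0+(235-x0)*vy/vx],[262,y0+(262-x0)*vy/vx]],[0,0,z])*1000
    d=P[0]-P[1]; print(nm,P,'yaw',np.degrees(np.arctan2(-d[0],d[1])))
def blobs(f,box,th):
    G=cv2.cvtColor(f['image'],cv2.COLOR_RGB2GRAY);k=np.zeros_like(G);k[box[1]:box[3],box[0]:box[2]]=1
    return holes(f,G,k,th)
print('top');
for q in blobs(f,(230,165,244,180),25)[:2]+blobs(f,(255,163,268,174),8)[:1]: print(np.round(q,2),*[onplane(f,[q[1:]],[0,0,z])*1000 for z in(.06,.0643)])
G=cv2.cvtColor(f['image'],cv2.COLOR_RGB2GRAY);print(G[168:180,228:246]);print(G[163:176,254:270])
s=L('side');G=cv2.cvtColor(s['image'],cv2.COLOR_RGB2GRAY); print('side')
print(G[230:270,266:284])
for q in blobs(s,(266,230,285,266),15): print(np.round(q,2),*[onplane(s,[q[1:]],[0,0,z])*1000 for z in(.06,.0643)])
E
python3 tab.py
```

```text
lo [[497.08 129.97  44.  ]
 [508.09  74.42  44.  ]] yaw 11.209692942708028
up [[555.7  125.43  76.  ]
 [566.46  71.43  76.  ]] yaw 11.26621118809766
top
[854.   234.22 173.74] [[526.58 129.3   60.  ]] [[525.77 128.46  64.3 ]]
[338.   239.51 172.55] [[529.05 118.57  60.  ]] [[528.23 117.79  64.3 ]]
[486.   261.85 168.69] [[537.08  73.23  60.  ]] [[536.22  72.69  64.3 ]]
[[164 162 162 162 162 161 163 162 163 159 161 163 164 160 162 164 163 161]
 [159 163 160 161 163 161 162 161 163 161 161 161 161 160 163 163 162 162]
 [162 162 161 163 162 161 164 162 163 163 163 156 155 158 161 161 161 162]
 [161 165 164 162 159 155 154 158 158 161 152 144 140 147 155 160 161 162]
 [162 163 164 159 150 136 130 138 150 153 145 134 130 140 153 159 163 162]
 [161 161 160 156 137 108  94 111 135 146 138 133 135 142 152 157 161 162]
 [159 160 159 153 136 105  82  97 131 146 141 138 142 148 155 158 160 162]
 [162 162 164 158 147 127 111 119 141 151 149 148 148 153 156 162 162 162]
 [161 161 163 161 157 148 144 146 155 159 158 157 157 158 159 162 164 164]
 [162 160 161 163 162 160 159 161 159 162 162 162 165
[... 3651 characters left out ...]
82 182 179 179 181 180]
 [184 184 181 181 185 183 181 181 184 185 183 180 180 181 179 178 180 180]
 [177 180 178 182 186 185 181 180 181 182 181 179 181 183 180 177 181 181]
 [128 135 154 174 181 182 183 181 183 183 181 179 180 182 181 177 179 180]
 [120 117 116 114 119 147 177 180 181 183 184 180 179 181 181 179 180 180]
 [ 79  69  71  73  68  72 103 142 163 178 181 179 181 183 182 179 179 180]]
[1933.    274.79  255.33] [[528.31 115.79  60.  ]] [[527.57 120.59  64.3 ]]
[1834.    272.85  236.31] [[537.26  70.71  60.  ]] [[536.44  75.9   64.3 ]]
[1359.    274.08  262.01] [[527.44 130.84  60.  ]] [[526.71 135.51  64.3 ]]
[147.   283.86 237.  ] [[519.52  70.82  60.  ]] [[518.86  76.02  64.3 ]]
```

Measured poses:
- **46 mm plate:** centre (454.0, -164.4) mm, yaw 12.8°.
- **Table:** yaw 11.24°, pin midpoint (533.6, 95.2, 60) mm. The plug, the edges and both cameras agree within about 1.5 mm.

Next I'll plan with IK and pick.

```bash
cat > plan.py <<'E'
from h import *
from scipy.spatial.transform import Rotation as Ro
def frame(y,z): return Ro.from_matrix(np.c_[np.cross(y,z),y,z]).as_rotvec()
a=np.radians(12.8); b=np.radians(11.24)
px=np.array([np.cos(a),np.sin(a),0]); PC=np.array([.4540,-.1644,.004])
hx=np.array([np.cos(b),np.sin(b),0]); ty=np.array([-np.sin(b),np.cos(b),0])
tx=hx*np.cos(np.pi/6)+np.array([0,0,.5]); n=np.cross(tx,ty)
MID=np.array([.5336,.0952,.060]); H=.0105
def og(s): return frame(s*px,np.array([0,0,-1.]))
def ot(s): return frame(s*tx,-n)
E
python3 - <<'E'
from plan import *
np.set_printoptions(precision=2,suppress=True)
print(n,ctrl.get_clock())
for s in(1,-1):
  print(s,*[ctrl.solve_ik(p,o) for p,o in((PC+[0,0,.1],og(s)),(PC+[0,0,H],og(s)),(MID+n*.07,ot(s)),(MID+n*H,ot(s)))])
E
```

```text
[-0.49 -0.1   0.87] 0.1
1 [-0.49  0.07  2.04 -0.    1.03 -0.72] [-0.49  0.23  2.07 -0.    0.84 -0.72] [-0.03 -0.19  2.34  0.24  0.49 -0.41] [-0.01  0.    2.29  0.31  0.35 -0.48]
-1 [-0.49  0.07  2.04 -0.    1.03  2.43] [-0.49  0.23  2.07 -0.    0.84  2.43] None None
```

```bash
python3 - <<'E'
from plan import *
ctrl.gripper_to(.045,60)
ctrl.move_to(PC+[0,0,.12],og(1))
ctrl.move_linear(PC+[0,0,H+.0005],.1)
print(ctrl.get_eef_pos(),ctrl.get_force(),ctrl.get_clock())
ctrl.gripper_to(.010,60)
print(ctrl.get_gripper_width(),ctrl.get_grasp_force(),ctrl.get_force())
ctrl.move_linear(PC+[0,0,.10],.1)
print(ctrl.get_gripper_width(),ctrl.get_grasp_force(),ctrl.get_force(),ctrl.get_clock())
f=grab('side');t=grab('top')
c=cv2.resize(f['image'][100:230,240:400],None,fx=4,fy=4);d=cv2.resize(t['image'][150:260,330:410],None,fx=1.9,fy=4.727)
cv2.imwrite('pics/grasp.png',np.hstack([c,d])[:, :800,::-1])
E
```

```text
[ 0.45468995 -0.16474444  0.01566939] [ 0.42336089 -0.38370074  0.1263398 ] 4.6583
0.014606919398056344 61.40491604804993 [0.07595653 0.24997572 3.61913354]
0.014604041698745228 60.7078492641449 [ 0.15230982  0.09575212 -1.20960526] 6.075
```

View pics/grasp.png

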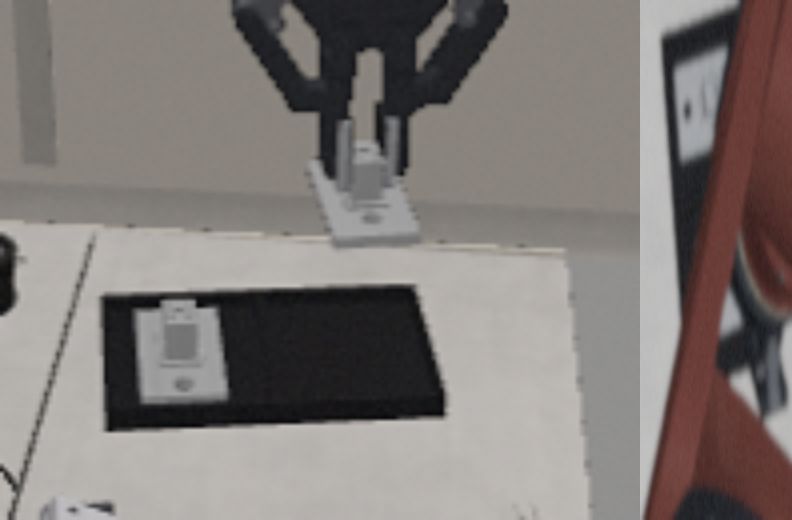

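The plate is held level by the pedestal, and the other plate is still flat in its bay. Next I'll go to the hover pose above the pins.

```bash
python3 - <<'E'
from plan import *
np.set_printoptions(precision=2,suppress=True)
ctrl.move_linear(PC+[0,0,.17],.15)
ctrl.move_to(MID+n*(H+.06),ot(1))
ctrl.move_linear(MID+n*(H+.014),.08)
ctrl.wait(.2)
B=np.c_[tx,ty,n]; print((ctrl.get_eef_pos()-MID)@B*1000, ctrl.get_force()@B,ctrl.get_grasp_force(),ctrl.get_clock())
f=grab('side');t=grab('top')
c=cv2.resize(f['image'][180:280,220:330],None,fx=4.5,fy=4.5);d=cv2.resize(t['image'][140:215,220:290],None,fx=4.2,fy=6)
cv2.imwrite('pics/hover.png',np.hstack([c,d])[:, :800,::-1])
E
```

```text
[ 0.63 -0.13 24.95] [ 0.21 -0.19 -1.14] 60.72293043136597 8.7333
```

View pics/hover.png

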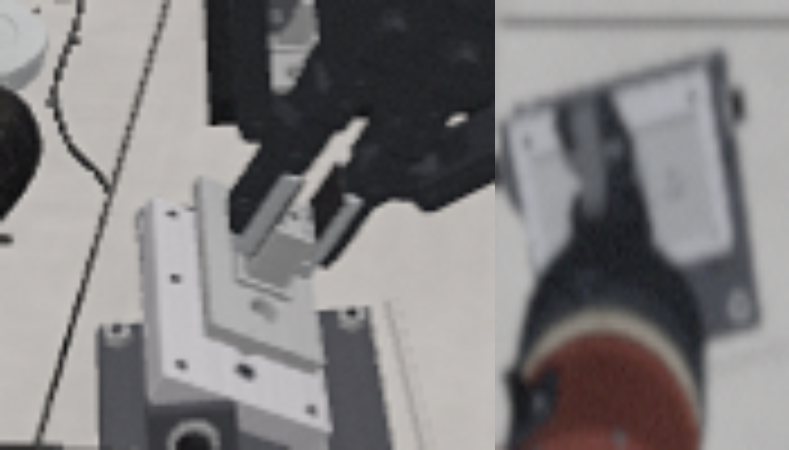

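The plate (right-hand hole at crop (263,307)) hovers parallel to the face, over the pins. I'll step down and watch the force.

```bash
cat > desc.py <<'E'
from plan import *
np.set_printoptions(precision=2,suppress=True)
B=np.c_[tx,ty,n]
def force(): return ctrl.get_force()@B
def pos(): return (ctrl.get_eef_pos()-MID)@B*1000-[0,0,H*1000]
def go(x,y,h,v=.03): ctrl.move_linear(MID+B@(np.array([x,y,h+H*1000])/1000),v)
def down(x,y,h,hmin,lim=8,step=1.):
    while h>hmin:
        h=max(h-step,hmin); go(x,y,h); F=force()
        print('h',h,'pos',pos(),'F',F)
        if np.linalg.norm(F-[0,0,-1])>lim: break
    return h
E
python3 - <<'E'
from desc import *
down(0,0,14,1,8); print(ctrl.get_moment()@B,ctrl.get_clock())
E
```

```text
h 13.0 pos [-0.02  0.06 13.03] F [-0.47 -0.4  -0.27]
h 12.0 pos [-0.1   0.02 11.92] F [-0.7   0.91 -0.84]
h 11.0 pos [-0.06  0.   10.93] F [-0.71 -0.42 -1.58]
h 10.0 pos [-0.05  0.    9.95] F [-1.01  0.27 -1.69]
h 9.0 pos [-0.1  -0.03  8.95] F [-0.95  0.01  0.06]
h 8.0 pos [-0.41 -0.05  7.85] F [-1.16 -1.   -2.11]
h 7.0 pos [-0.51 -0.03  6.84] F [-2.92 -2.41 -0.9 ]
h 6.0 pos [-0.48 -0.03  5.85] F [-2.76 -3.21 -0.85]
h 5.0 pos [-0.5   0.    4.85] F [-4.03 -3.53 -1.01]
h 4.0 pos [-0.55  0.01  3.86] F [-4.46 -3.49 -1.07]
h 3.0 pos [-0.5  -0.01  2.89] F [-4.13 -3.81 -0.56]
h 2.0 pos [-0.5  -0.05  2.08] F [-5.35 -4.6   3.86]
[-0.71  1.02 -0.  ] 11.8333
```

It has dropped over both pins with only light side contact, so I'll ease sideways and finish.

```bash
python3 - <<'E'
from desc import *
go(-.5,-.5,2); print(pos(),force())
h=down(-.5,-.5,2,-2,10,.5); print(ctrl.get_moment()@B,ctrl.get_clock())
E
```

```text
[-0.39 -0.29  2.09] [-2.47 -1.04  1.63]
h 1.5 pos [-0.4  -0.28  2.05] F [-4.28 -1.65 13.11]
[-0.34  1.12 -0.03] 12.3333
```

```bash
python3 - <<'E'
from desc import *
ctrl.gripper_to(.030,60); ctrl.wait(.3); print(pos(),force(),ctrl.get_grasp_force())
go(-.5,-.5,60,.1)
ctrl.move_to(MID+n*.09+np.array([-.02,-.2,.1]),og(1))
print(ctrl.get_clock())
f=grab('side');t=grab('top')
c=cv2.resize(f['image'][200:285,230:330],None,fx=5,fy=5,interpolation=cv2.INTER_CUBIC);d=cv2.resize(t['image'][144:208,222:286],None,fx=4.6,fy=6.64)
cv2.imwrite('pics/rel.png',np.hstack([c,d[:425]])[:, :800,::-1])
# depth of plate top surface off face
for nm,q,bx in(('side',f,(255,225,300,270)),('top',t,(228,150,272,190))):
    v,u=np.mgrid[bx[1]:bx[3],bx[0]:bx[2]]; P=(depthpts(q,np.c_[u.ravel(),v.ravel()])-MID)@B*1000
    for lab,m in(('plate',(abs(P[:,0])<18)&(abs(P[:,1])<37)&((abs(P[:,0])>12)|(abs(P[:,1])>18))),('face',((abs(P[:,0])>24)&(abs(P[:,0])<30)|(P[:,1]>-49)&(P[:,1]<-44))&(abs(P[:,0])<30)&(abs(P[:,1]+3)<46))):
        m&=(P[:,2]>-5)&(P[:,2]<16); A=np.c_[P[m][:,:2],np.ones(m.sum())]
        k=np.linalg.lstsq(A,P[m][:,2],rcond=None)[0]; print(nm,lab,m.sum(),'slopes',k[:2],'h',np.median(P[m][:,2]),k[2])
E
```

```text
[-0.35 -0.49  1.47] [ 0.01 -0.24 -0.14] 0.0
14.5917
side plate 316 slopes [-0.01  0.  ] h 5.2918440451568785 5.418309648886326
side face 185 slopes [-0. -0.] h -0.7183166263812225 -0.6479095918201498
top plate 397 slopes [-0.  0.] h 7.0515919908186175 7.119083565727915
top face 239 slopes [0.   0.01] h 1.2031053085605623 1.2016948576296087
```

View pics/rel.png

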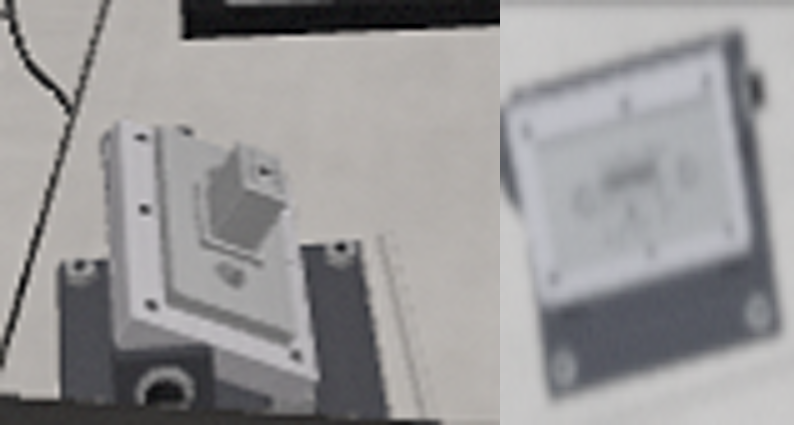

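The plate is flat on the face, with a pin showing in each hole. Its top is 5.9–6.0 mm above the face in both depth views, which matches its thickness, and it lies parallel to the face. I'll hand in the job.

```bash
python3 -c "
from workcell import ctrl
print(ctrl.job_done())"
```

```text
the job is handed in; nothing more can be done
None
```

The 46 mm plate is seated flat over both pins on the tilted table, the unused plate is still lying flat in the black tray, and the job was handed in at about 15 s of the 51 s allowed.

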